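# Clear the extractor's tip tray

## Task

Take the good finger insert, the one tall sleeve, out of the tip tray on the dust extractor and stand it upright, fully home, in the empty pocket of the rubber grip sampler. Then press slowly down on the tray's side rim near its open end until the tray meets its stop, and keep it pressed there, firmly but without forcing the thin rim, until all three offcuts have slid into the scrap tub. Ease the tray back level under control instead of letting it bang down, and leave the other things on the counter as they are.

Things in the scene. Friction and masses are not known exactly. Their poses are not given: they have to be found in the camera images.
- extractor: squat white enamel dust extractor box, 240 mm (its x) x 230 mm (its y) x 130 mm high, fixed. Origin: centre of its underside on the counter. On its top lies the tip tray; the tray's open discharge end and the scrap tub are on its -y side.
- tray: folded sheet-steel tip tray, 0.6 kg, on a pivot along its x. Origin: on the pivot, mid width, level with the floor's top face, 150 mm above the counter; axes as the extractor's when level. Floor 120 mm wide inside, from y = -100 mm (open end) to 182 mm (closed). Side walls 18 mm high bear flat rims folded outwards (|x| 60 to 98 mm), 18 mm above the floor, full length. The rim bends above 20 N.
- tray_hinge (a joint): tilt of the tip tray, rad: 0 level at rest, growing as its open end goes down. The closed end is heavier, so it returns by itself; let back faster than 2 rad/s it bangs. A rubber-tipped stop screw under it ends the tilt somewhere from 0.45 to 0.62 rad: the setting differs each time and is to be found by feel. The offcuts begin to slide at 0.25 to 0.42 rad.
- rim_near (a point): point on the top face of the tray's -x rim (nearer the robot), mid rim, 82 mm from the pivot towards the open end (tray frame -80, -82, 18 mm); a good place to press from above. Moves with the tray, nearly straight down by 35 to 52 mm at the stop. Here 3 to 6 N tips and holds the tray; at the stop the force rises sharply (10 to 20 N per mm). Pressed firmly on the stop: 7 N or more, 10 N is right.
- rim_far (a point): the same point on the rim on the +x side (tray frame 80, -82, 18 mm).
- tub: open scrap tub of dark sheet steel hooked to the extractor under the tray's discharge end, fixed; 160 mm (x) x 152 mm (y), walls 3 mm, 65 mm high at the tray, far wall 115 mm, sides 95 mm towards the far wall, floor 4 mm above the counter. Origin: centre of its underside; axes as the extractor's.
- insert: the good finger insert: blue acrylic sleeve standing on end in the tray, 25 mm outside, 17 mm bore, 42 mm tall, 22 g; much taller than the offcuts round it. Origin: centre of its lower end, z up along it.
- ring_offcut: offcut: short ring of the same acrylic, 25 mm across, 11 mm high, lying flat in the tray. Origin: centre of its underside.
- disc_offcut: offcut: solid amber resin disc, 32 mm across, 14 mm high, in the tray. Origin: centre of its underside.
- cone_offcut: offcut: solid amber resin plug end with a tapered top, 30 mm across, 17 mm high, in the tray. Origin: centre of its underside.
- sampler: grip sampler: grey rubber block 178 mm (its x) x 62 mm (its y) x 26 mm high, fixed, with four round pockets in a row along its x at x = -63, -21, 21 and 63 mm, each 29 mm across and 14 mm deep; three hold sample grips. Origin: centre of its underside.
- pocket (a point): centre of the mouth of the sampler's empty pocket (29 mm across, 14 mm deep), on the block's top face, 26 mm above the counter; axes as the sampler's. The insert stands 28 mm out of it when home. The neighbours' centres are 42 mm away along the sampler's x.
- grip_a: grey sample grip sleeve, 25 mm across, 40 mm tall, standing in the sampler's pocket at x = -63 mm; leave alone. Origin: centre of its lower end.
- grip_b: grey sample grip sleeve, 25 mm across, 36 mm tall, standing in the pocket at x = 21 mm; leave alone. Origin: centre of its lower end.
- grip_c: grey sample grip sleeve, 25 mm across, 42 mm tall, standing in the pocket at x = 63 mm; leave alone. Origin: centre of its lower end.
- depth_gauge: steel depth gauge lying on the counter, crossbar 90 mm, blade 150 mm; leave alone. Origin: under the middle of the crossbar.
- core_sample: amber resin core sample, cylinder 34 mm across and 72 mm tall, standing on the counter; leave alone. Origin: centre of its underside.
- tape_roll: roll of fitting tape, 86 mm across, 25 mm high, lying flat; leave alone. Origin: centre of its underside.
- bevel_knife: bevel knife with a wooden handle, 180 mm long, lying on the counter; leave alone. Origin: underside, in the handle near its blade end.
- screwdriver: screwdriver, 160 mm long, lying on the counter; leave alone. Origin: on its underside, between its ends.

How it is judged:
By the outcome, as a careful person would: the job done as asked, in the order asked, and still so for the second after the job is handed in, with the robot touching nothing.
It also fails if it takes over 64 s, if anything falls off the work surface, if the arm or the gripper's body presses on something with over 40 N, if the wrist force passes 120 N, or if a joint passes its speed limit or range.

## Robot

A 6-joint arm with a two-finger parallel gripper is mounted at the origin on the work surface. World frame = base frame: x ahead of the robot, y to its left, z up, the work surface at z = 0. Lengths are in m, angles in degrees, forces in N, time in s.
With the tool pointing down it reaches from about 0.375 to 0.9 m from the base axis. Payload 3.1 kg.
Tool frame: the origin (TCP) lies at the very end of the fingers, on their centre line; the grasp point (between the pads) lies 19 mm behind it; z points along the fingers, y is the line along which they close (so a half turn about z gives the same grasp; the last joint's range is limited). The gripper opens to 87 mm and grips with 3 to 60 N. Pads are 19 mm wide; open, the fingers measure 117 mm over their backs; the gripper's body (75 mm by 190 mm) begins 51 mm behind the grasp point.
Start: joints at [53.944, 30.224, 82.088, -0, 67.689, -10.227], TCP at [0.272, 0.563, 0.223] pointing down, gripper open.
Joint ranges: [-176.69, 176.69], [-43.24, 126.21], [12.49, 139.97], [-82, 262], [0, 151.66], [-163.58, 163.58]. Speed limits (degrees/s): [159.86, 159.86, 180, 180, 180, 180].

## Interface

Orientations are given as a 3x3 rotation matrix whose columns are the frame's x, y, z axes.
In Python, from rig import readout, cams, bot gives the robot as it stands.
- The arm moves only by the shell command python3 -m inch 'ROWS'. ROWS is JSON, a list of rows, each a list of 5 numbers: the shift along the world's x, y, z in cm, then the turn about the world's z in degrees, then the finger opening in cm, from 0 to 8.7. In form: [[dx, dy, dz, twist, fingers], ...]. A call has 1 to 10 rows; each row is the pose to reach, as a shift and turn from the pose commanded when the call began; what a row does not reach only later rows make up. A row lasts 1/12 s, in which the tool goes at most 41.7 mm and 7.16 degrees, less where a joint would pass 70% of its speed; a pose out of reach is approached as far as the arm can. A call with a gripper value outside its range is refused whole. The fingers move at their own pace and stop on an object; the grip force is fixed at half the most. Time passes only in rows, so rows that repeat a pose let the fingers close. It gives the time, the measured TCP pose, the force, the opening and the grip force at its end, in the units of the state.
- readout.read_state(): the state, without advancing time (a new reading comes with each control period).
- cams.capture(name): name is "scene" or "top"; returns a dict with "image" (384x512x3 uint8, blue, green, red), "intrinsics" (3x3 intrinsics, pixels), "k1" (the pictures are not rectified: a ray, as slopes to the right and down, at radius r is drawn at 1 + k1 r^2 times it, then the intrinsics apply), "xyz" and "rotation" of the camera in the world. Camera axes: x right, y down, z forward; pixel columns grow to the right and rows downward; lengths in m; the calibration is good to about 2 mm. A picture is of the moment at which its call begins. There is no depth.
- bot.hand_in(): hands the job in; it is judged then, once.
The state is a dict: "time_s": time; "joint_positions": joint angles; "qvel": joint speeds; "tau": joint torques, N m; "position": TCP position; "tcp_rot": TCP orientation; "force": force on the tool from outside, world axes, zero at the start; "moment": the same for the moment, N m; "opening": opening from 0.0 (shut) to 1.0 (fully open); "grasp_force": force on a finger pad.
Only numpy, scipy, OpenCV 4.12 (cv2) and the standard library are available. Lean on these libraries where they do the work, as an engineer would, in place of code of your own. Each camera call takes 0.05 s, during which the arm holds its last target. There are 200 camera calls.

## Working session

There is one attempt and no reset: what is moved stays moved. The work goes in short steps, Python scripts to look and compute and a shell command to move; the robot and the scene stay as the last step left them, time stands still between calls to the robot, and variables do not carry over. Pictures are saved under pics/ and viewed, at most 11 in all, crops included, and the job is handed in when it is done.

```bash
mkdir -p pics
cat > h.py <<'E'
import numpy as np, cv2, json
from rig import readout, cams
def cap(n,fn):
    c=cams.capture(n); cv2.imwrite(f'pics/{fn}.png',c['image'])
    np.savez(f'pics/{fn}.npz',**{k:np.array(c[k]) for k in c}); return c
def load(fn): return np.load(f'pics/{fn}.npz')
def px2w(c,u,v,z):
    K=np.array(c['intrinsics']);k1=float(c['k1'])
    d=np.array([(u-K[0,2])/K[0,0],(v-K[1,2])/K[1,1]]);r=np.linalg.norm(d);s=r
    for _ in range(30): s=r/(1+k1*s*s)
    d=d*(s/r if r>0 else 1)
    w=np.array(c['rotation'])@np.array([d[0],d[1],1]);o=np.array(c['xyz'])
    return o+w*(z-o[2])/w[2]
def w2px(c,p):
    q=np.array(c['rotation']).T@(np.array(p)-np.array(c['xyz']));d=q[:2]/q[2]
    d=d*(1+float(c['k1'])*(d@d));K=np.array(c['intrinsics'])
    return np.array([K[0,0]*d[0]+K[0,2],K[1,1]*d[1]+K[1,2]])
E
python3 - <<'E'
from h import *
for n in ['top','scene']:
    c=cap(n,n+'0');print(n,c['xyz'],np.round(c['rotation'],3).tolist(),c['k1'],np.round(c['intrinsics'],1).tolist())
a=cv2.imread('pics/top0.png');cv2.imwrite('pics/top0b.png',cv2.resize(a,(800,600),interpolation=cv2.INTER_CUBIC))
a=cv2.imread('pics/scene0.png');cv2.imwrite('pics/scene0b.png',cv2.resize(a,(800,600),interpolation=cv2.INTER_CUBIC))
print(readout.read_state())
E
```

```text
top [2.38672933e-01 6.71609400e-04 1.53686535e+00] [[0.002, -0.974, 0.226], [-1.0, -0.002, -0.003], [0.003, -0.226, -0.974]] 0.022301504557864872 [[374.3, 0.0, 255.9], [0.0, 374.3, 189.6], [0.0, 0.0, 1.0]]
scene [1.18702943 0.55200183 0.99536198] [[-0.673, 0.534, -0.511], [0.739, 0.48, -0.473], [-0.007, -0.696, -0.718]] -0.05605039546752326 [[393.7, 0.0, 253.1], [0.0, 393.7, 194.0], [0.0, 0.0, 1.0]]
{'time_s': 0.1, 'joint_positions': array([ 5.39446709e+01,  3.02726109e+01,  8.21474271e+01, -4.58102232e-04,
        6.76885698e+01, -1.02268739e+01]), 'qvel': array([ 0.01534028, -0.15755409, -0.18692559, -0.08104083, -0.13093101,
       -0.05283086]), 'tau': array([-3.81133677e-04, -4.40984988e+01, -1.77149338e+01,  6.34631119e-02,
        5.33719850e-02, -2.82930893e-05]), 'position': array([0.27188846, 0.56205348, 0.22168949]), 'tcp_rot': array([[-9.00103652e-01,  4.35674403e-01, -1.10968405e-03],
       [ 4.35675691e-01,  9.00102400e-01, -1.53681904e-03],
       [ 3.29276562e-04, -1.86675880e-03, -9.99998203e-01]]), 'force': array([ 0.10086918, -0.31600878, -0.10058785]), 'moment': array([0.00279617, 0.02140572, 0.00545664]), 'grasp_force': 0.0, 'opening': 0.9978346902895157}
```

View pics/top0b.png

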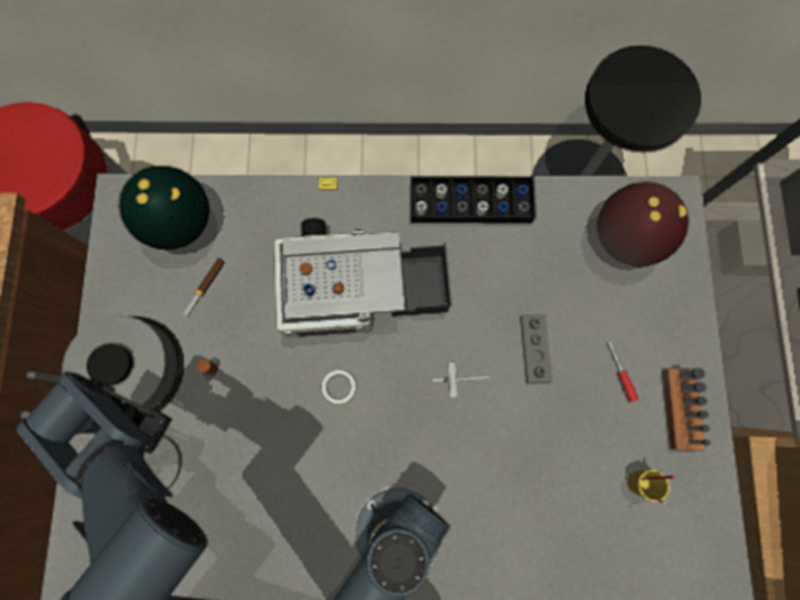

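View pics/scene0b.png

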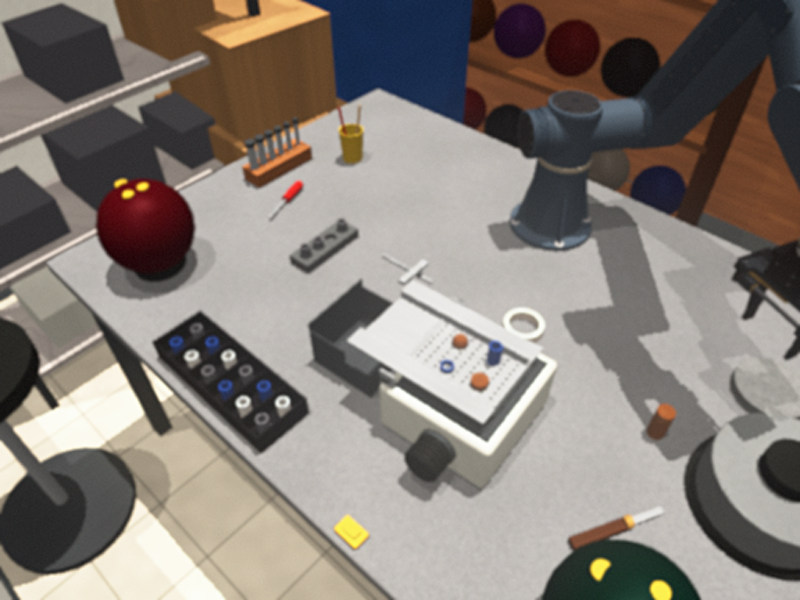

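The top view shows the extractor at about (340,285) in the 800x600 picture, with its open end and tub towards -y. The insert is the blue one at about (309,289), and the sampler is at (536,348) with the empty pocket third from the top. I'll enlarge these.

Run:
```python
from h import *
a=cv2.imread('pics/top0.png')
def crop(a,u0,v0,w,h,k): return cv2.resize(a[v0:v0+h,u0:u0+w],None,fx=k,fy=k,interpolation=cv2.INTER_CUBIC)
c1=crop(a,170,140,125,75,6)   # 750x450
cv2.imwrite('pics/c1.png',c1)
c2=crop(a,325,195,36,56,10)  # 360x560
b=cv2.imread('pics/scene0.png')
c3=crop(b,270,205,55,56,8)  # 440x448
m=np.zeros((560,800,3),np.uint8);m[:560,:360]=c2;m[:448,360:]=c3
cv2.imwrite('pics/c2.png',m)
```

```text
(no output)
```

View pics/c1.png

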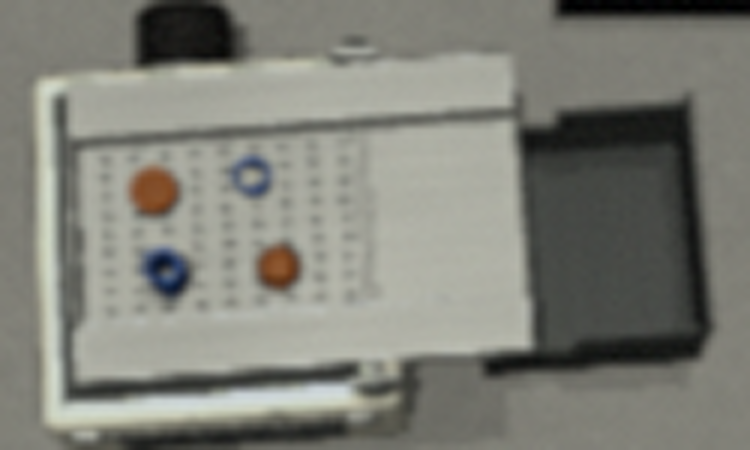

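View pics/c2.png

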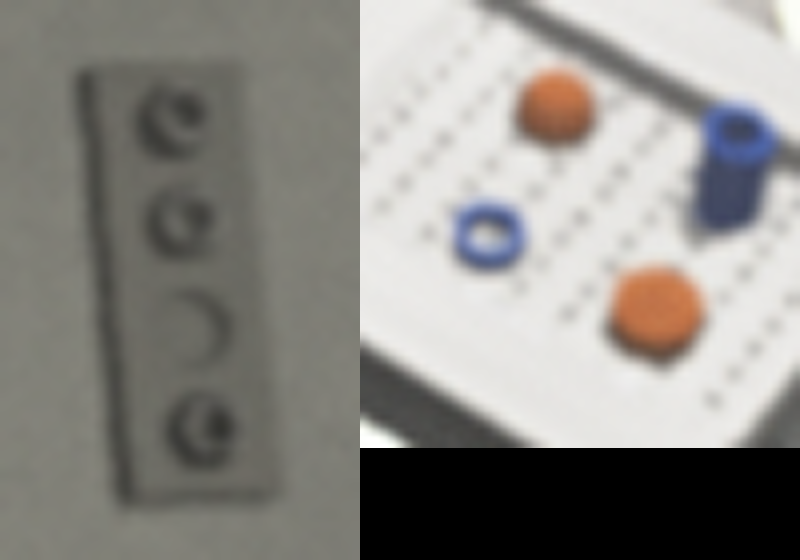

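The crops show these points:
- **Tray rim corners (top crop):** (533,347), (513,55), (68,80) and (80,382).
- **Insert's top ring:** (162,267) in the top crop, and (380,133) in the scene inset.
- **Sampler:** the grips are at (172,122), (180,222) and (200,430). The empty pocket is at about (193,330).

```bash
cat > m1.py <<'E'
from h import *
from scipy.optimize import least_squares
T=load('top0');S=load('scene0')
def up(u0,v0,k): return lambda U,V:(u0+(U+.5)/k-.5, v0+(V+.5)/k-.5)
f1=up(170,140,6);f2=up(325,195,10);f3=up(270,205,8)
def fit(obs,x0):
    def P(q,l): c,s=np.cos(q[2]),np.sin(q[2]);return np.array([q[0]+c*l[0]-s*l[1],q[1]+s*l[0]+c*l[1],l[2]])
    def r(q): return np.concatenate([w2px(C,P(q,l))-uv for C,uv,l in obs])
    s=least_squares(r,x0); print('pose',s.x[:2].round(4),np.degrees(s.x[2]).round(2));print(r(s.x).reshape(-1,2).round(2).tolist());return s.x,lambda l:P(s.x,l)
obs=[(T,f1(533,347),(-.098,-.1,.168)),(T,f1(513,55),(.098,-.1,.168)),(T,f1(68,80),(.098,.182,.168)),(T,f1(80,382),(-.098,.182,.168))]
q,P=fit(obs,[.6,.1,0]); print('rim_near',P((-.08,-.082,.168)),'rim_far',P((.08,-.082,.168)))
print('ins top',px2w(T,*f1(162,267),.192),'scene',px2w(S,*f3(380,133),.192))
print('ins bot scene',px2w(S,*f3(367,222),.150))
c,s=np.cos(q[2]),np.sin(q[2]);
for n,(C,uv,z) in dict(ins=(S,f3(380,133),.192),disc=(S,f3(298,300),.164),cone=(S,f3(198,100),.165),ring=(S,f3(130,228),.161),discT=(T,f1(154,190),.164),coneT=(T,f1(279,266),.165),ringT=(T,f1(252,175),.161)).items():
    w=px2w(C,*uv,z);d=w[:2]-q[:2];print(n,w.round(4),'tray',np.round([c*d[0]+s*d[1],-s*d[0]+c*d[1]],4))
obs=[(T,f2(97,66),(.089,.031,.026)),(T,f2(243,62),(.089,-.031,.026)),(T,f2(282,490),(-.089,-.031,.026)),(T,f2(125,495),(-.089,.031,.026)),
(T,f2(172,122),(.063,0,.054)),(T,f2(180,222),(.021,0,.048)),(T,f2(202,430),(-.063,0,.052))]
q,P=fit(obs,[.5,-.4,0]);print('pocket',P((-.021,0,.026)),'seen',px2w(T,*f2(190,330),.026))
E
python3 m1.py
```

```text
pose [0.6147 0.0942] 4.21
[[0.03, 0.47], [-0.36, -0.56], [0.45, 0.17], [-0.12, -0.08]]
rim_near [0.54095883 0.00657189 0.168     ] rim_far [0.70052803 0.01830521 0.168     ]
ins top [0.57091485 0.21627665 0.192     ] scene [0.57572141 0.21799217 0.192     ]
ins bot scene [0.57907707 0.22065416 0.15      ]
ins [0.5757 0.218  0.192 ] tray [-0.0298  0.1263]
disc [0.6309 0.2286 0.164 ] tray [0.0259 0.1328]
cone [0.5852 0.1508 0.165 ] tray [-0.0253  0.0586]
ring [0.6424 0.1671 0.161 ] tray [0.0329 0.0706]
discT [0.6281 0.2277 0.164 ] tray [0.0231 0.1321]
coneT [0.5784 0.1472 0.165 ] tray [-0.0323  0.0555]
ringT [0.639  0.1663 0.161 ] tray [0.0295 0.0701]
pose [ 0.4531 -0.3554] 1.82
[[-1.03, -0.02], [-0.57, -0.05], [-0.6, 0.74], [-0.38, 0.68], [1.09, -0.87], [0.82, -0.3], [0.63, -0.21]]
pocket [ 0.43212345 -0.35610358  0.026     ] seen [ 0.4322304  -0.35840915  0.026     ]
```

Run:
```python
from h import *
def crop(a,u0,v0,w,h,k): return cv2.resize(a[v0:v0+h,u0:u0+w],None,fx=k,fy=k,interpolation=cv2.INTER_CUBIC)
b=cv2.imread('pics/scene0.png');a=cv2.imread('pics/top0.png')
m=np.zeros((560,800,3),np.uint8)
x=crop(b,182,133,52,45,10);m[:450,:520]=cv2.convertScaleAbs(x,alpha=1.6,beta=-40)
y=crop(a,190,178,17,17,16);m[:272,528:]=y
z=crop(a,325,195,36,56,5);z=crop(a,333,198,22,24,12)
m[272:560,528:792]=cv2.convertScaleAbs(z,alpha=2,beta=-100)
cv2.imwrite('pics/c3.png',m)
```

```text
(no output)
```

View pics/c3.png

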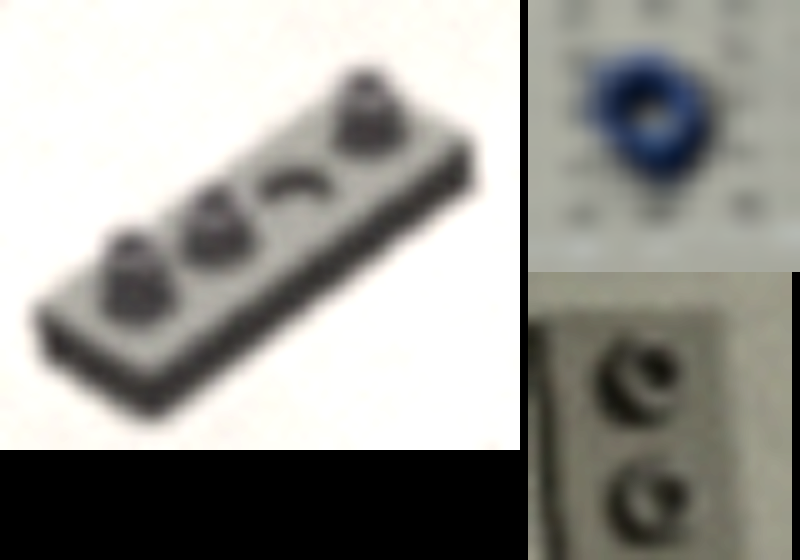

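The scene crop gives the sampler's top face corners at (38,312), (150,382) and (470,145), and the pocket mouth at (296,194). In the top crop the insert's ring is at (641,101), which agrees with the earlier reading.

```bash
cat >> m1.py <<'E'
print('----')
f4=up(182,133,10)
so=[(S,f4(38,312),(.089,-.031,.026)),(S,f4(150,382),(.089,.031,.026)),(S,f4(470,145),(-.089,.031,.026)),(S,f4(296,194),(-.021,0,.026))]
to=obs[:4]+[(T,f2(192,330),(-.021,0,.026))]
for o in (so,to,so+to):
    q,P=fit(o,[.45,-.35,0]);print('pocket',P((-.021,0,.026)))
ro=[(S,tuple(np.array(uv)*.64-.18),l) for uv,l in [((551,368),(-.098,.182,.168)),((404,281),(-.098,-.1,.168)),((348,331),(.098,-.1,.168))]]
E
python3 m1.py | sed -n '/----/,$p'
```

```text
----
pose [ 0.4601 -0.3546] 3.4
[[-0.53, 0.07], [0.14, 0.08], [0.4, -0.48], [0.0, 0.26]]
pocket [ 0.43916579 -0.35583791  0.026     ]
pose [ 0.4543 -0.3582] 1.49
[[-0.24, -0.34], [0.23, -0.29], [-0.04, 0.5], [0.17, 0.35], [-0.12, -0.26]]
pocket [ 0.43328121 -0.35878259  0.026     ]
pose [ 0.4561 -0.3574] 2.17
[[-0.43, -1.09], [-0.05, -0.94], [0.86, -0.99], [0.34, -0.5], [-0.72, -0.7], [-0.27, -0.82], [-0.03, -0.07], [0.21, -0.04], [-0.3, -0.72]]
pocket [ 0.43516433 -0.35816767  0.026     ]
```

```bash
python3 -m inch '[[0,0,4,0,6],[3,-3.5,6,6,5],[6,-7,6,12,5],[9,-10.4,6,18,5],[12,-13.8,6,24,5],[15,-17.3,6,30,5],[18,-20.7,6,30,5],[21,-24.2,6,30,5],[24,-27.6,6,30,5],[27,-31,6,30,5]]'; python3 -m inch '[[3.1,-3.5,0,0,5],[3.1,-3.5,0,0,5],[3.1,-3.5,0,0,5]]'
python3 - <<'E'
from h import *
s=readout.read_state();print(s['position'],s['tcp_rot'].round(3).tolist())
t=cap('top','t1');c=cap('scene','s1')
p=s['position'];print(w2px(t,p),w2px(c,p))
def crop(n,p,w,h,k):
    a=n['image'];u,v=w2px(n,p).astype(int);u0,v0=u-w//2,v-h//2;print(u0,v0);return cv2.resize(a[v0:v0+h,u0:u0+w],None,fx=k,fy=k,interpolation=cv2.INTER_CUBIC)
m=np.hstack([crop(t,p,50,60,8),crop(c,p,50,60,8)]);cv2.imwrite('pics/c4.png',m)
E
```

```text
time_s: 0.93
position: [0.5168, 0.2805, 0.2822]
tcp_rot: [[-0.997, -0.073, -0.001], [-0.073, 0.997, -0.0], [0.001, -0.0, -1.0]]
force: [-0.2, 0.8, -0.1]
opening: 0.574
grasp_force: 0.0
time_s: 1.18
position: [0.5487, 0.2449, 0.2818]
tcp_rot: [[-0.998, -0.068, -0.001], [-0.068, 0.998, -0.0], [0.001, -0.0, -1.0]]
force: [-0.6, 0.5, 0.2]
opening: 0.575
grasp_force: 0.0
[0.54873511 0.24487701 0.28183797] [[-0.998, -0.068, -0.001], [-0.068, 0.998, -0.0], [0.001, -0.0, -1.0]]
[184.09457398 184.04823547] [336.06456141 197.34036542]
159 154
311 167
```

View pics/c4.png

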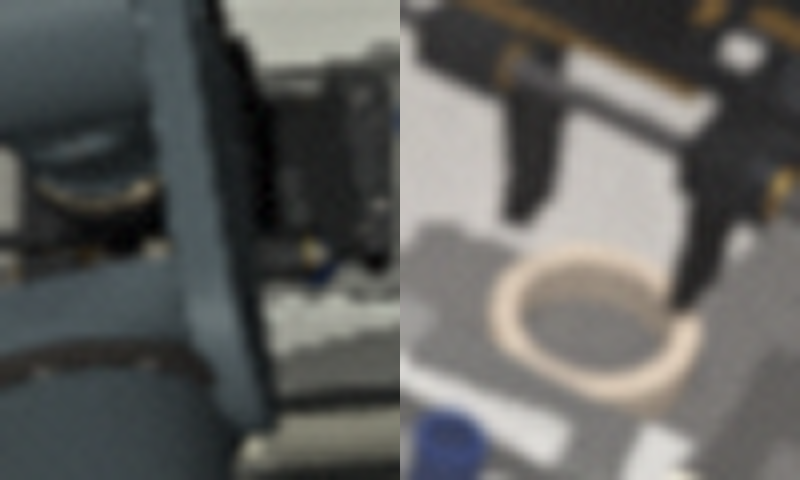

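The top view is blocked by the arm. In the scene view the fingertips are at (515,218) and (685,308). Their midpoint is about 2 px below the prediction, so the scene camera reads slightly high in x. The pocket-minus-insert offset agrees between the two cameras to about 1 mm.

```bash
python3 -m inch '[[0,0,0,0,5],[0,0,0,0,5]]'
```

```text
time_s: 1.45
position: [0.5457, 0.2488, 0.2825]
tcp_rot: [[-0.997, -0.075, -0.001], [-0.075, 0.997, 0.0], [0.001, 0.0, -1.0]]
force: [0.9, 0.1, -0.3]
opening: 0.576
grasp_force: 0.0
```

```bash
python3 -m inch '[[1.3,-1.6,0,0,5],[2.7,-3.2,0,0,5],[2.7,-3.2,-2,0,5],[2.7,-3.2,-4,0,5],[2.7,-3.2,-6,0,5],[2.7,-3.2,-8,0,5],[2.7,-3.2,-8,0,5],[2.7,-3.2,-8,0,5]]'
python3 - <<'E'
from h import *
s=readout.read_state();c=cap('scene','s2');p=s['position'];print(p,w2px(c,p))
a=c['image'];u,v=w2px(c,p).astype(int);u0,v0=u-35,v-30;print(u0,v0)
cv2.imwrite('pics/c5.png',cv2.resize(a[v0:v0+60,u0:u0+70],None,fx=10,fy=10,interpolation=cv2.INTER_CUBIC))
E
```

```text
time_s: 2.12
position: [0.5727, 0.2164, 0.2018]
tcp_rot: [[-0.997, -0.075, -0.003], [-0.075, 0.997, -0.0], [0.003, -0.0, -1.0]]
force: [1.1, -0.2, 0.6]
opening: 0.578
grasp_force: 0.0
[0.57269355 0.21636931 0.2018274 ] [317.64491732 217.82886466]
282 187
```

View pics/c5.png

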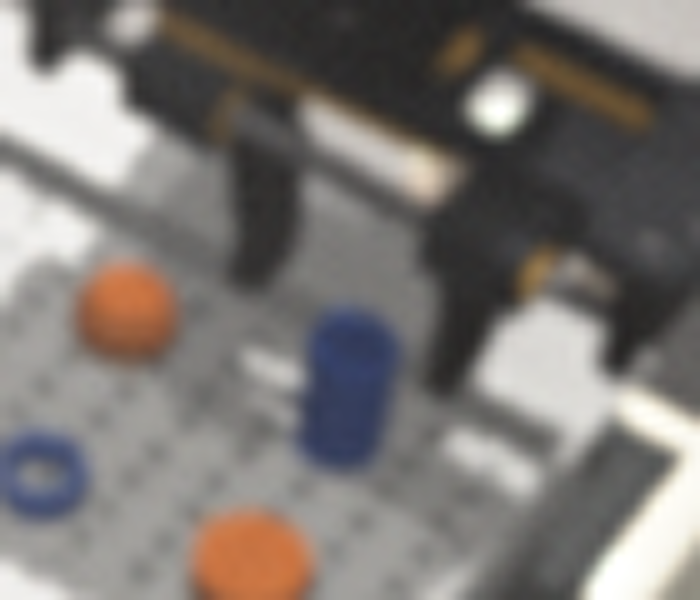

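The fingertips are at (250,280) and (440,390), and the insert's top is at (352,340). Allowing for the height difference, the insert is about 3 mm lower in x, which matches the top camera.

```bash
python3 -m inch '[[-0.3,0,0,0,5],[-0.3,0,-1.2,0,5],[-0.3,0,-2.4,0,5],[-0.3,0,-3.4,0,5],[-0.3,0,-3.4,0,5],[-0.3,0,-3.4,0,3],[-0.3,0,-3.4,0,1.5],[-0.3,0,-3.4,0,1.5],[-0.3,0,-3.4,0,1.5],[-0.3,0,-3.4,0,1.5]]'; python3 -m inch '[[0,0,0,0,1.5],[0,0,0,0,1.5],[0,0,0,0,1.5],[0,0,0,0,1.5]]'
```

```text
time_s: 3.0
position: [0.5715, 0.2154, 0.1692]
tcp_rot: [[-0.997, -0.073, 0.001], [-0.073, 0.997, 0.0], [-0.001, 0.0, -1.0]]
force: [-0.8, 0.8, 1.6]
opening: 0.279
grasp_force: 30.0
time_s: 3.33
position: [0.5715, 0.2154, 0.1691]
tcp_rot: [[-0.997, -0.073, 0.001], [-0.073, 0.997, 0.0], [-0.001, 0.0, -1.0]]
force: [-0.6, 0.4, 4.0]
opening: 0.28
grasp_force: 30.0
```

```bash
python3 -m inch '[[0,0,1.5,0,1.5],[0,0,4,0,1.5],[0,0,8,0,1.5],[-0.5,-3,9,0,1.5],[-1.3,-6.5,9,0,1.5],[-2.2,-10,9,0,1.5],[-3.1,-13.5,9,0,1.5],[-4,-17,9,0,1.5],[-4.9,-20.5,9,-2,1.5],[-5.7,-24,9,-2,1.5]]'; python3 -m inch '[[-0.8,-3.5,0,0,1.5],[-1.6,-7,0,0,1.5],[-2.5,-10.5,0,0,1.5],[-3.3,-14,0,0,1.5],[-4.1,-17.5,0,0,1.5],[-5,-21,0,0,1.5],[-5.8,-24.5,0,0,1.5],[-6.6,-28,0,0,1.5],[-7.3,-31,0,0,1.5],[-7.6,-32.5,0,0,1.5]]'; python3 -m inch '[[0,0,0,0,1.5],[0,0,0,0,1.5],[0,0,0,0,1.5]]'
```

```text
time_s: 4.17
position: [0.5129, -0.026, 0.2582]
tcp_rot: [[-0.999, -0.037, -0.001], [-0.037, 0.999, 0.0], [0.001, 0.0, -1.0]]
force: [2.1, 0.0, -0.7]
opening: 0.281
grasp_force: 30.0
time_s: 5.0
position: [0.437, -0.3534, 0.2581]
tcp_rot: [[-0.999, -0.035, -0.0], [-0.035, 0.999, -0.001], [0.0, -0.001, -1.0]]
force: [0.4, 0.2, -0.5]
opening: 0.282
grasp_force: 30.0
time_s: 5.25
position: [0.438, -0.3479, 0.2581]
tcp_rot: [[-0.999, -0.039, -0.001], [-0.039, 0.999, 0.002], [0.001, 0.002, -1.0]]
force: [0.0, -0.1, -1.3]
opening: 0.283
grasp_force: 30.0
```

```bash
python3 -m inch '[[-0.4,-1,-3,0,1.5],[-0.4,-1,-6,0,1.5],[-0.4,-1,-9,0,1.5],[-0.4,-1,-12,0,1.5],[-0.4,-1,-15,0,1.5],[-0.4,-1,-17,0,1.5],[-0.4,-1,-19,0,1.5],[-0.4,-1,-19.5,0,1.5],[-0.4,-1,-19.5,0,1.5],[-0.4,-1,-19.5,0,1.5]]'
python3 - <<'E'
from h import *
s=readout.read_state();p=s['position'];print(p)
m=[]
for n in('top','scene'):
    c=cap(n,n+'3');print(w2px(c,p));a=c['image'];u,v=w2px(c,p).astype(int);u0,v0=u-20,v-25;print(u0,v0)
    m.append(cv2.convertScaleAbs(cv2.resize(a[v0:v0+50,u0:u0+40],None,fx=10,fy=10,interpolation=cv2.INTER_CUBIC),alpha=1.5,beta=-20))
cv2.imwrite('pics/c6.png',np.hstack(m))
E
```

```text
time_s: 6.08
position: [0.4348, -0.3589, 0.0642]
tcp_rot: [[-0.999, -0.039, 0.0], [-0.039, 0.999, -0.0], [-0.0, -0.0, -1.0]]
force: [-0.6, -0.6, -0.2]
opening: 0.281
grasp_force: 30.0
[ 0.43481055 -0.35891162  0.06417283]
[345.88070599 225.67011944]
325 200
[210.595929  143.5017594]
190 118
```

View pics/c6.png

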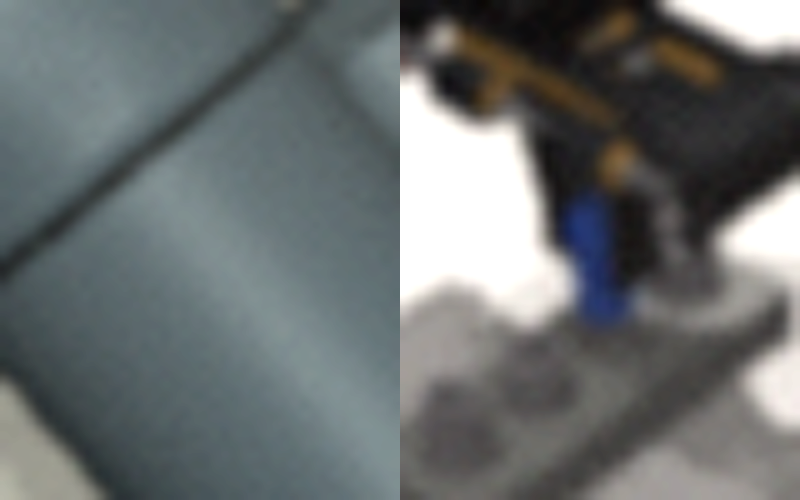

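The insert's lower end is at about (604,298) in the scene crop, i.e. full-image pixel (209.9,147.3). I'll compare that with the pocket in the same camera.

Run:
```python
from h import *
S=load('scene3')
for d in((209.9,147.3),(209.9,146.8),(209.5,147.3)): print(px2w(S,*d,.045))
print(w2px(S,(.4392,-.3558,.045)))
# top cam ring centre etc
a=S['image'][138:152,202:218]; print((a[...,0].astype(int)-a[...,2]))
```

```text
[ 0.43697269 -0.36281296  0.045     ]
[ 0.43490399 -0.36501178  0.045     ]
[ 0.43798891 -0.36395465  0.045     ]
[210.73895552 148.3566301 ]
[[ -9  -7  -5   0  11  26  32  31  16   4  -2  -1  -2  -1  -4  -3]
 [ -9  -9  -6   2  22  40  46  39  25   6  -3  -4  -2  -3  -3  -4]
 [ -9  -8  -6   2  29  50  50  44  27   7   0  -1   0  -3  -3  -4]
 [ -9  -8  -8   1  27  48  52  47  33  11  -3  -3  -2  -2  -2  -2]
 [ -8  -9  -8  -1  17  40  47  46  33  11  -2  -3  -4   0  -2  -1]
 [ -9  -8  -7  -7   6  27  42  43  32   8  -2  -1  -2  -2  -2  -3]
 [ -8 -10  -8  -8   1  21  42  45  32  11  -1  -1  -2  -2   0  -2]
 [ -8  -9  -9  -9  -1  16  37  43  34  13   2  -2   0  -1  -3  -2]
 [ -8  -8 -11  -7  -3  16  33  44  35  20   9   5   3  -3  -2  -1]
 [ -8  -7  -9  -8  -3  12  33  43  39  28  18  13   4  -1  -2  -3]
 [ -8  -9  -9  -8  -3  12  32  46  43  38  27  13   3  -2  -3  -4]
 [ -8  -8  -7  -6  -1   8  25  33  37  32  22   9  -1  -2  -4  -4]
 [ -7  -5  -6  -4  -4   1   9  17  19  16   8   2  -2  -3  -5  -2]
 [ -4  -3  -2  -2  -4  -3  -2   1   2   0  -1  -2  -4  -3  -3  -2]]
```

```bash
python3 -m inch '[[0,0.1,-0.8,0,1.5],[0,0.1,-1.5,0,1.5],[0,0.1,-1.7,0,1.5],[0,0.1,-1.9,0,1.5],[0,0.1,-2.1,0,1.5],[0,0.1,-2.2,0,1.5],[0,0.1,-2.2,0,1.5]]'
```

```text
time_s: 6.77
position: [0.4339, -0.3587, 0.0413]
tcp_rot: [[-0.999, -0.038, -0.0], [-0.038, 0.999, 0.0], [0.0, 0.0, -1.0]]
force: [-0.3, -0.1, -1.5]
opening: 0.282
grasp_force: 30.0
```

No contact force at 4 mm below the mouth, so it is entering the pocket.

```bash
python3 -m inch '[[0,0,-0.2,0,1.5],[0,0,-0.4,0,1.5],[0,0,-0.6,0,1.5],[0,0,-0.7,0,1.5],[0,0,-0.7,0,1.5]]';python3 -m inch '[[0,0,-0.1,0,1.5],[0,0,-0.2,0,1.5],[0,0,-0.2,0,1.5]]'
```

```text
time_s: 7.18
position: [0.434, -0.3587, 0.0343]
tcp_rot: [[-0.999, -0.038, -0.0], [-0.038, 0.999, 0.0], [0.0, 0.0, -1.0]]
force: [-0.7, -1.1, -0.4]
opening: 0.281
grasp_force: 30.0
time_s: 7.43
position: [0.4341, -0.3587, 0.0324]
tcp_rot: [[-0.999, -0.038, -0.0], [-0.038, 0.999, -0.0], [0.0, -0.0, -1.0]]
force: [-1.1, -1.5, -0.7]
opening: 0.281
grasp_force: 30.0
```

```bash
python3 -m inch '[[0,0,-0.1,0,1.5],[0,0,-0.1,0,1.5]]';python3 -m inch '[[0,0,-0.05,0,1.5],[0,0,-0.1,0,1.5],[0,0,-0.1,0,1.5]]'
```

```text
time_s: 7.6
position: [0.4341, -0.3588, 0.0315]
tcp_rot: [[-0.999, -0.038, -0.0], [-0.038, 0.999, -0.0], [0.0, -0.0, -1.0]]
force: [-0.9, -0.8, -0.4]
opening: 0.278
grasp_force: 30.0
time_s: 7.85
position: [0.4341, -0.3588, 0.0312]
tcp_rot: [[-0.999, -0.038, 0.0], [-0.038, 0.999, -0.0], [-0.0, -0.0, -1.0]]
force: [-1.9, -0.2, 4.9]
opening: 0.278
grasp_force: 30.0
```

Bottom felt at TCP 0.031, as predicted for fully home. Releasing and lifting.

```bash
python3 -m inch '[[0,0,0.1,0,2.6],[0,0,0.1,0,3.2],[0,0,0.1,0,4.2],[0,0,0.1,0,4.5],[0,0,0.1,0,4.5],[0,0,1,0,4.5],[0,0,3,0,4.5],[0,0,6,0,4.5],[0,0,10,0,4.5],[0,0,14,0,4.5]]'; python3 -m inch '[[0,0,4,0,3],[0,3,8,0,1.5],[1,7,8,0,0],[2,11,8,0,0],[3,14,8,0,0],[4,17,8,0,0],[5,20,8,0,0],[6,23,8,0,0],[6,24,8,0,0],[6,24,8,0,0]]'
python3 - <<'E'
from h import *
s=readout.read_state();print(s['position'],s['opening'])
m=[]
t=cap('top','top4');c=cap('scene','scene4')
m=[cv2.resize(t['image'][195:251,320:364],None,fx=8,fy=8,interpolation=cv2.INTER_CUBIC),cv2.resize(c['image'][128:184,180:234],None,fx=8,fy=8,interpolation=cv2.INTER_CUBIC)]
cv2.imwrite('pics/c7.png',np.hstack(m))
E
```

```text
time_s: 8.68
position: [0.4335, -0.3578, 0.1718]
tcp_rot: [[-0.999, -0.038, -0.001], [-0.038, 0.999, 0.002], [0.001, 0.002, -1.0]]
force: [1.2, -1.6, -0.0]
opening: 0.517
grasp_force: 0.0
time_s: 9.52
position: [0.4936, -0.116, 0.251]
tcp_rot: [[-0.999, -0.042, -0.001], [-0.042, 0.999, 0.001], [0.0, 0.001, -1.0]]
force: [-0.2, -0.4, -0.6]
opening: 0.009
grasp_force: 0.0
[ 0.49364069 -0.11603508  0.2509644 ] 0.008701029743790733
```

View pics/c7.png

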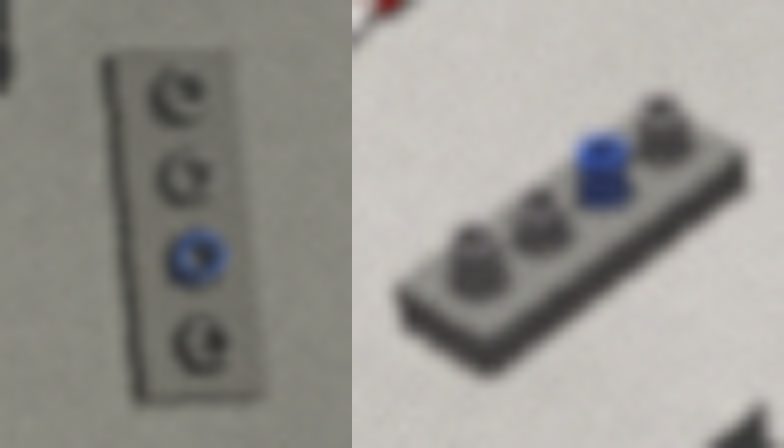

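The insert stands upright in the pocket: blue ring at (198,257) in the top crop, short sleeve at (603,170) in the scene crop. Neighbours are undisturbed. Next I go over the near rim with closed fingers, turned across the tray.

```bash
python3 -m inch '[[1,2.5,0,-7,0],[2,5,0,-14,0],[3,7.5,0,-21,0],[4,10,0,-28,0],[4.7,11.8,0,-35,0],[4.7,11.8,0,-42,0],[4.7,11.8,0,-49,0],[4.7,11.8,0,-56,0],[4.7,11.8,0,-63,0],[4.7,11.8,0,-70,0]]'; python3 -m inch '[[0,0,0,-7,0],[0,0,-2,-14,0],[0,0,-4,-18,0],[0,0,-5,-18,0],[0,0,-6,-18,0],[0,0,-6,-18,0],[0,0,-6,-18,0]]'; python3 -c "
from h import *
s=readout.read_state();print(s['position'],s['force'],s['joint_positions'])"
```

```text
time_s: 10.45
position: [0.5413, -0.0028, 0.2505]
tcp_rot: [[-0.37, 0.929, -0.0], [0.929, 0.37, -0.001], [-0.001, -0.0, -1.0]]
force: [-0.0, -0.5, 0.1]
opening: 0.009
grasp_force: 0.0
time_s: 11.03
position: [0.5411, -0.0014, 0.1903]
tcp_rot: [[-0.073, 0.997, -0.001], [0.997, 0.073, 0.0], [0.0, -0.001, -1.0]]
force: [-0.9, -0.6, 0.4]
opening: 0.009
grasp_force: 0.0
[ 0.54113646 -0.00137669  0.19034919] [-0.89986242 -0.5618369   0.42543199] [-1.19787766e+01  2.62268636e+01  9.60953799e+01 -7.58536222e-03
  5.77180501e+01 -1.61540138e+01]
```

```bash
python3 -m inch '[[0,0.2,-0.8,0,0],[0,0.3,-1.6,0,0],[0,0.3,-1.9,0,0],[0,0.3,-2.1,0,0],[0,0.3,-2.3,0,0],[0,0.3,-2.5,0,0],[0,0.3,-2.6,0,0],[0,0.3,-2.6,0,0]]'; python3 -m inch '[[0,0,-0.2,0,0],[0,0,-0.4,0,0],[0,0,-0.6,0,0],[0,0,-0.8,0,0],[0,0,-1.0,0,0],[0,0,-1.0,0,0]]'
```

```text
time_s: 11.7
position: [0.541, 0.0019, 0.1648]
tcp_rot: [[-0.073, 0.997, -0.0], [0.997, 0.073, -0.001], [-0.001, -0.0, -1.0]]
force: [-2.0, -2.9, 4.0]
opening: 0.008
grasp_force: 2.0
time_s: 12.2
position: [0.5417, 0.002, 0.1543]
tcp_rot: [[-0.073, 0.997, 0.001], [0.997, 0.073, -0.0], [-0.001, 0.001, -1.0]]
force: [-0.8, -4.1, 4.2]
opening: 0.012
grasp_force: 2.2
```

```bash
python3 -m inch '[[0,0,-0.2,0,0],[0,0,-0.4,0,0],[0,0,-0.6,0,0],[0,0,-0.8,0,0],[0,0,-1.0,0,0],[0,0,-1.2,0,0],[0,0,-1.4,0,0],[0,0,-1.6,0,0],[0,0,-1.6,0,0]]';  python3 -m inch '[[0,0,-0.1,0,0],[0,0,-0.2,0,0],[0,0,-0.3,0,0],[0,0,-0.3,0,0]]'
```

```text
time_s: 12.95
position: [0.5413, 0.0028, 0.1381]
tcp_rot: [[-0.072, 0.997, 0.0], [0.997, 0.072, 0.001], [0.001, 0.001, -1.0]]
force: [2.3, -1.5, 3.3]
opening: 0.008
grasp_force: 1.7
time_s: 13.28
position: [0.5407, 0.0028, 0.1352]
tcp_rot: [[-0.073, 0.997, -0.001], [0.997, 0.073, 0.001], [0.001, -0.001, -1.0]]
force: [0.9, -0.5, 2.7]
opening: 0.008
grasp_force: 1.1
```

```bash
for i in 1; do python3 -m inch '[[0,0,-0.1,0,0],[0,0,-0.1,0,0]]' | grep -E 'pos|force'; done; python3 -m inch '[[0,0,-0.1,0,0],[0,0,-0.1,0,0]]' | grep -E 'pos|force'
```

```text
position: [0.5406, 0.0026, 0.1343]
force: [0.9, 0.1, 2.8]
grasp_force: 1.2
position: [0.5406, 0.0025, 0.1333]
force: [-0.3, -0.2, 2.9]
grasp_force: 1.2
```

```bash
python3 -m inch '[[0,0,-0.1,0,0],[0,0,-0.1,0,0]]' | grep -E 'pos|force'
```

```text
position: [0.5406, 0.0025, 0.1324]
force: [-0.4, 0.9, 3.7]
grasp_force: 1.6
```

```bash
python3 -m inch '[[0,0,-0.1,0,0],[0,0,-0.1,0,0]]' | grep -E 'pos|force'
```

```text
position: [0.5407, 0.0025, 0.1319]
force: [-1.6, 0.2, 7.3]
grasp_force: 3.1
```

The force is rising, so this is the stop. Adding a little to reach about 10 N.

```bash
python3 -m inch '[[0,0,-0.04,0,0],[0,0,-0.04,0,0],[0,0,-0.04,0,0]]' | grep -E 'time|pos|force'
```

```text
time_s: 14.2
position: [0.5407, 0.0025, 0.1318]
force: [-1.5, 0.8, 8.3]
grasp_force: 3.6
```

```bash
python3 -m inch '[[0,0,-0.03,0,0],[0,0,-0.03,0,0],[0,0,-0.03,0,0],[0,0,-0.03,0,0],[0,0,-0.03,0,0],[0,0,-0.03,0,0]]' | grep -E 'time|pos|force'
python3 - <<'E'
from h import *
c=cap('scene','scene5');cv2.imwrite('pics/c8.png',cv2.resize(c['image'][150:310,180:380],None,fx=3.7,fy=3.7,interpolation=cv2.INTER_CUBIC))
E
```

```text
time_s: 14.7
position: [0.5407, 0.0025, 0.1317]
force: [-0.8, 1.2, 9.6]
grasp_force: 4.1
```

View pics/c8.png

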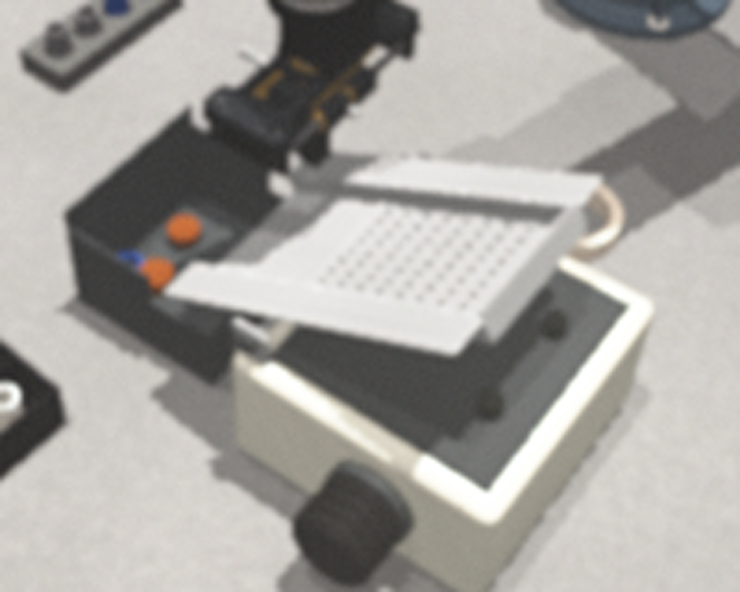

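The tray is empty. Both amber offcuts, at (185,228) and (157,273), and the blue ring at (130,258) are in the tub. I'll hold briefly, then ease back.

```bash
python3 -m inch '[[0,0,-0.01,0,0],[0,0,-0.01,0,0],[0,0,-0.01,0,0],[0,0,-0.01,0,0],[0,0,-0.01,0,0],[0,0,-0.01,0,0],[0,0,-0.01,0,0],[0,0,-0.01,0,0],[0,0,-0.01,0,0],[0,0,-0.01,0,0]]' | grep -E 'time|pos|force'; python3 -m inch '[[0,0,0.1,0,0],[0,0,0.3,0,0],[0,0,0.5,0,0],[0,0,0.7,0,0],[0,0,0.9,0,0],[0,0,1.1,0,0],[0,0,1.3,0,0],[0,0,1.5,0,0],[0,0,1.7,0,0],[0,0,1.9,0,0]]' | grep -E 'time|pos|force'; python3 -m inch '[[0,0,0.2,0,0],[0,0,0.4,0,0],[0,0,0.6,0,0],[0,0,0.8,0,0],[0,0,0.9,0,0],[0,0,1.0,0,0],[0,0,1.1,0,0],[0,0,1.2,0,0],[0,0,1.3,0,0],[0,0,1.4,0,0]]' | grep -E 'time|pos|force'
```

```text
time_s: 15.58
position: [0.5407, 0.0025, 0.1317]
force: [-2.8, 0.5, 10.7]
grasp_force: 4.3
time_s: 16.42
position: [0.5413, 0.0021, 0.15]
force: [-0.8, -3.5, 3.1]
grasp_force: 1.8
time_s: 17.25
position: [0.5411, 0.0031, 0.1637]
force: [1.6, 0.7, 2.7]
grasp_force: 1.4
```

```bash
python3 -m inch '[[0,0,0.1,0,0],[0,0,0.2,0,0],[0,0,0.3,0,0],[0,0,0.4,0,0],[0,0,0.5,0,0],[0,0,0.6,0,0],[0,0,0.8,0,0],[0,0,2,0,0],[0,0,5,0,0],[0,0,9,0,0]]' | grep -E 'time|pos|force'; python3 -m inch '[[-1,-3,2,0,0],[-2,-6,3,0,0],[-3,-9,3,0,0],[-4,-12,3,0,0],[-4,-14,3,0,0],[-4,-14,3,0,0],[-4,-14,3,0,0],[-4,-14,3,0,0]]' | grep -E 'time|pos|force'
python3 - <<'E'
from h import *
c=cap('scene','scene6');cv2.imwrite('pics/c9.png',cv2.resize(c['image'],(800,600),interpolation=cv2.INTER_CUBIC))
E
```

```text
time_s: 18.08
position: [0.5384, 0.0024, 0.2515]
force: [-0.1, 0.4, -0.1]
grasp_force: 0.0
time_s: 18.75
position: [0.5007, -0.1371, 0.2834]
force: [-0.4, 0.5, 0.0]
grasp_force: 0.0
```

View pics/c9.png

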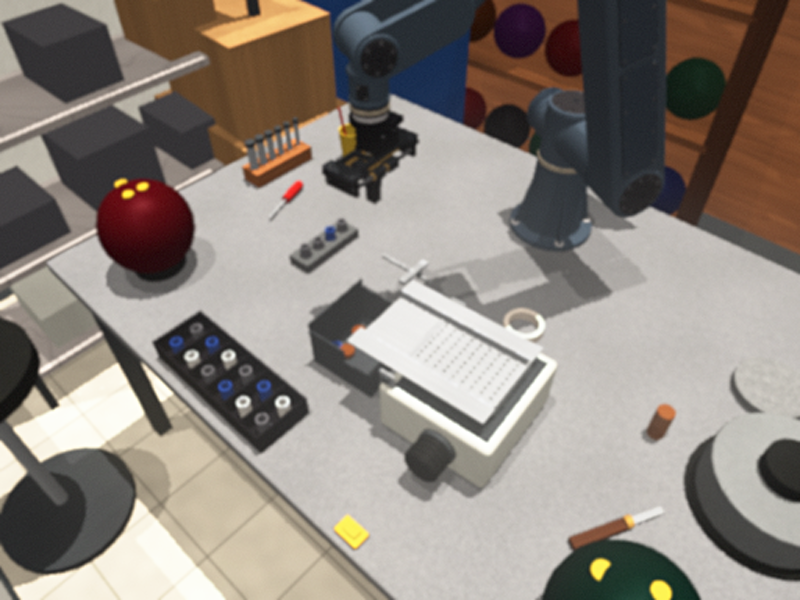

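The tray is level and empty, the offcuts are in the tub at (348,345), the insert is in the sampler at (330,233), and nothing else has moved.

```bash
python3 -c "
from rig import bot
print(bot.hand_in())"
```

```text
the job is handed in; nothing more can be done
None
```

The job is handed in at about 19 s: the insert stands fully home in the sampler pocket, the tray was held on its stop at about 10 N until all three offcuts were in the tub, then eased back level, and the last picture shows nothing else moved.

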